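# Check the free play of a wrist exerciser's lever

### The job

Before the next session, check the free play of the wrist exerciser (the single white handle on a lever over the round metal brake disc): by its handle, swing the lever left, as seen from the robot (counterclockwise from above), until it meets resistance, then right until it meets resistance there, without dragging the brake disc round. Then leave the lever at rest about the middle of its free play and let go; do not disturb the base plate with two white posts beside it.

Things in the scene. Friction and masses are not known exactly. Their poses are not given: they have to be found in the camera images.
- handle (a point): Point on the lever, on the axis of the upright white handle (30 mm thick, 40 to 155 mm above table, spins freely on its own axis), 127 mm above table. x axis: from the lever's vertical pivot to the handle, roughly away from the robot; pivot 130 mm back along -x; z up. Flat dark lever 22 mm wide, top 38 mm above table. Swings with under 1 N inside its play, stays where left.
- lever (a joint): Lever angle relative to the brake disc, rad, positive counterclockwise from above (handle to the left seen from the robot). 0: middle of the free play. At about +0.40 and -0.40 the lever is stopped by upright steel pins on the disc (75 mm from pivot, tops 48 mm above table); beyond that, over about 11 N at the handle drags the disc round.
- disc_nose (a point): Tip of the small pointer on the rim of the brake disc, 105 mm from the pivot, 22 mm above table; x axis outward from the pivot along the middle of the free play, z up. The disc: bare aluminium, 184 mm across, under the lever, held by a stiff friction brake (1.4 N m), on a dark round base plate (230 mm) fixed to the table.
- twin_posts: Bystander: loose dark plate 170 x 100 x 10 mm, 1.2 kg, with two upright white posts (30 mm thick, tops 135 mm above table) 90 mm apart along its x axis; no lever, no disc. Origin: centre of its underside. About 0.25 to 0.3 m left or right of the pivot. A small white pulley and a short stack of steel weights also stand near.

How it is judged:
By the outcome, as a careful person would: the job done as asked, in the order asked, and still so for the second after the job is handed in, with the robot touching nothing.
It also fails if it takes over 42 s, if anything falls off the work surface, if the arm or the gripper's body presses on something with over 40 N, if the wrist force passes 120 N, or if a joint passes its speed limit or range.

### The arm

A 6-joint arm with a two-finger parallel gripper is mounted at the origin on the work surface. World frame = base frame: x ahead of the robot, y to its left, z up, the work surface at z = 0. Lengths are in m, angles in degrees, forces in N, time in s.
With the tool pointing down it reaches from about 0.4 to 0.825 m from the base axis. Payload 7 kg.
Tool frame: the origin (TCP) lies at the very end of the fingers, on their centre line; the grasp point (between the pads) lies 19 mm behind it (ctrl.tcp_to_grasp is the distance from the TCP to the grasp point, in m); z points along the fingers, x is the direction in which the jaws open and shut, and the axes are right-handed (so a half turn about z gives the same grasp; the last joint's range is limited). The gripper opens to 88 mm and grips with 3 to 60 N. Pads are 19 mm wide; open, the fingers measure 130 mm over their backs; the gripper's body (78 mm by 193 mm) begins 47 mm behind the grasp point.
Start: joints at [16.507, 20.546, 0.682, 0, -70.136, -16.507], TCP at [0.675, -0, 0.227] pointing down, gripper open.
Joint ranges: [-176.03, 176.03], [-82.01, 121.73], [-58.28, 71.71], [-173.87, 95.51], [-174.79, -0.11], [-173.66, 173.66]. Speed limits (degrees/s): [136.94, 136.94, 172.46, 180, 180, 180].

### API

Orientations are given as [roll, pitch, yaw] about the fixed x, y, z axes, in that order (R = Rz(yaw) Ry(pitch) Rx(roll)).
In Python, from plant import sensors, vision, ticket, ctrl gives the robot as it stands. The module is installed in compiled form; this text tells all that it offers.
- The arm moves only by the tool drive_tool, never from a script. Its argument "moves" is a list of rows, each a list of 6 numbers: the shift along the tool's x, y, z in units of 0.15 m (1.0 is 0.15 m), then the turn, a rotation vector about the tool's x, y, z in units of 60 degrees (1.0 is 60 degrees). In form: [[dx, dy, dz, rx, ry, rz], ...]. A call has 1 to 8 rows; each row is the pose to reach, as a shift and turn from the pose measured when the call began, along the tool's axes at that moment; what a row does not reach only later rows make up. A row lasts 1/10 s, in which the tool goes at most 50 mm and 8.59 degrees, less where a joint would pass 70% of its speed; a pose out of reach is approached as far as the arm can. A call with a number of a shift or a turn outside -1 to 1 is refused whole. A call with a gripper value outside its range is refused whole. "fingers" is the opening, from -1 (shut) to 1 (fully open), set as the call begins (left out, the last holds). The fingers move at their own pace and stop on an object; the grip force is fixed at half the most. Time passes only in rows, so rows that repeat a pose let the fingers close. It gives the time, the measured TCP pose, the force and the opening at its end, in the units of the state.
- sensors.get_obs(): the state, without advancing time (a new reading comes with each control period).
- vision.snapshot(name): name is "scene" or "side" or "wrist"; returns a dict with "pixels" (480x640x3 uint8, red, green, blue), "fx", "fy", "cx", "cy" (pixels), "R" (3x3) and "t" (3): a world point X has camera coordinates R X + t. Camera axes: x right, y down, z forward; pixel columns grow to the right and rows downward; lengths in m; the calibration is good to about 2 mm. A picture is of the moment at which its call begins. There is no depth.
- ticket.close_job(): hands the job in, once; it reports no verdict.
The state is a dict: "clock": time; "joint_pos": joint angles; "qvel": joint speeds; "tau": joint torques, N m; "tool_pos": TCP position; "orientation": TCP orientation; "force": force on the tool from outside, world axes, zero at the start; "moment": the same for the moment, N m; "opening": finger opening in m.
Only numpy, scipy, OpenCV 4.12 (cv2) and the standard library are available. Lean on these libraries where they do the work, as an engineer would, in place of code of your own. Each camera call takes 0.05 s, during which the arm holds its last target.

## Working session

There is one attempt and no reset: what is moved stays moved. The work goes in short steps, Python scripts to look and compute and a tool call to move; the robot and the scene stay as the last step left them, time stands still between calls to the robot, and variables do not carry over. Pictures are saved under pics/ and viewed, and the job is handed in when it is done.

Besides the shell and the picture viewer there is one more tool, called as name(argument=value, ...), one argument or row to a line, values as JSON. drive_tool: Moves the arm, as the interface text tells. Shifts and turns lie within -1 to 1; 1 stands for 0.15 m of shift or 60 degrees of turn. Its arguments: {"type":"object","properties":{"moves":{"type":"array"},"fingers":{"type":"number"}},"required":["moves"]}

```bash
mkdir -p pics
cat > h.py <<'E'
from plant import sensors, vision, ticket, ctrl
import numpy as np, cv2
def snap(n,f):
    s=vision.snapshot(n); cv2.imwrite('pics/'+f,cv2.cvtColor(s['pixels'],cv2.COLOR_RGB2BGR))
    np.savez('pics/'+f+'.npz',**s); return s
def load(f): return dict(np.load('pics/'+f+'.npz'))
def ray(s,u,v,z):
    R,t=s['R'],s['t']; c=-R.T@t; d=R.T@np.array([(u-s['cx'])/s['fx'],(v-s['cy'])/s['fy'],1]); return c+d*(z-c[2])/d[2]
def proj(s,X):
    p=s['R']@np.array(X)+s['t']; return s['fx']*p[0]/p[2]+s['cx'],s['fy']*p[1]/p[2]+s['cy']
E
python3 - <<'E'
from h import *
for n in('scene','side','wrist'):
    s=snap(n,n+'0.png'); print(n,-s['R'].T@s['t'])
print(sensors.get_obs(),ctrl.tcp_to_grasp)
E
```

```text
scene [1.37674091 0.10626949 0.81134608]
side [ 0.19920948 -0.85856077  0.69093333]
wrist [ 0.67448511 -0.07800265  0.38371146]
{'clock': 0.15, 'joint_pos': array([ 1.65055129e+01,  2.05832751e+01,  6.46818058e-01, -1.31120825e-02,
       -7.01357223e+01, -1.65072206e+01]), 'qvel': array([ 0.01688788, -0.20592751,  0.11477691,  0.02756596, -0.08755513,
       -0.08799033]), 'tau': array([ 1.39394037e-04, -5.83274567e+01,  2.93289685e+01,  7.00122759e+00,
        8.75052094e-03, -9.76538854e-05]), 'tool_pos': array([ 6.74643852e-01, -4.92111204e-05,  2.25835926e-01]), 'orientation': array([-1.79991309e+02, -7.27071777e-02,  1.79993824e+02]), 'force': array([ 0.44905739, -0.92856266, -0.70650249]), 'moment': array([-0.0136076 ,  0.0182221 ,  0.04913067]), 'opening': 0.08744787674140603} 0.0188
```

View pics/scene0.png

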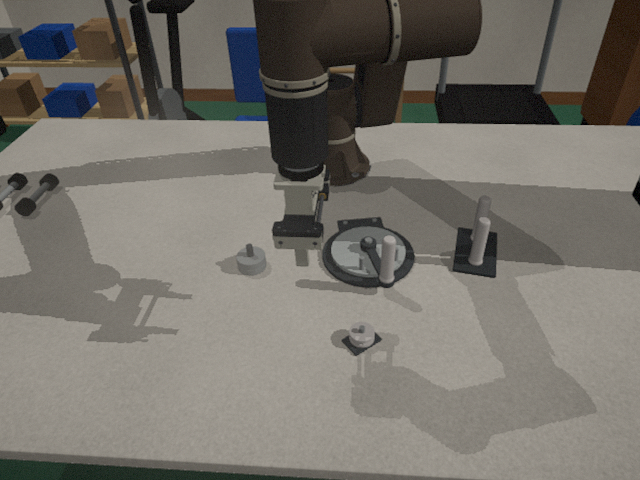

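View pics/side0.png

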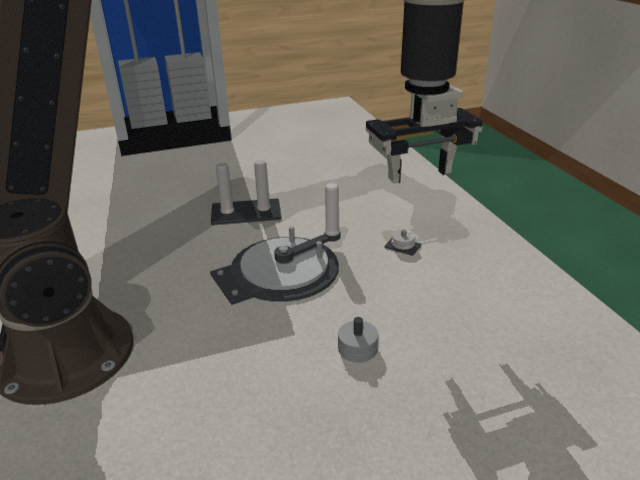

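View pics/wrist0.png

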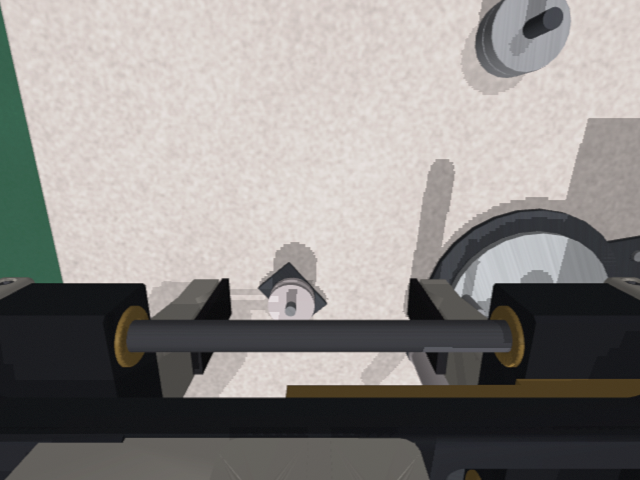

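Run:
```python
from h import *
a=cv2.imread('pics/scene0.png')[200:300,300:420]; b=cv2.imread('pics/side0.png')[170:310,200:360]
cv2.imwrite('pics/c1.png',cv2.resize(a,(720,600),interpolation=2)); cv2.imwrite('pics/c2.png',cv2.resize(b,(685,600),interpolation=2))
```

```text
(no output)
```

View pics/c1.png

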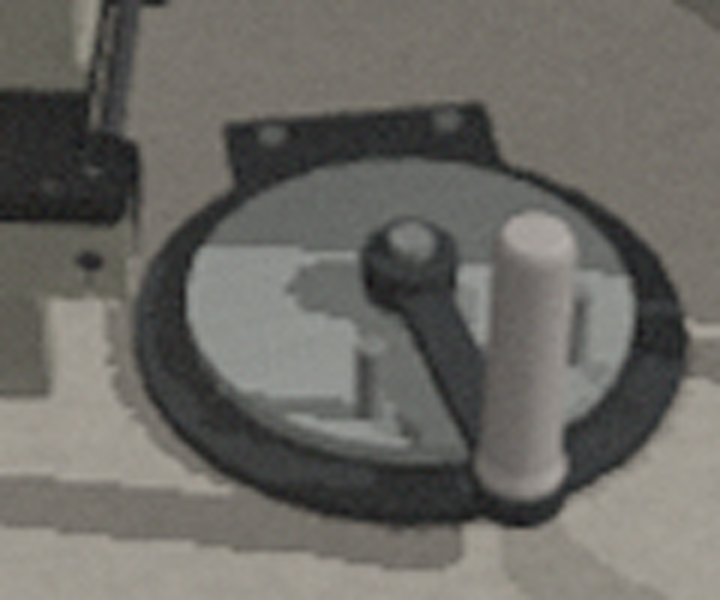

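View pics/c2.png

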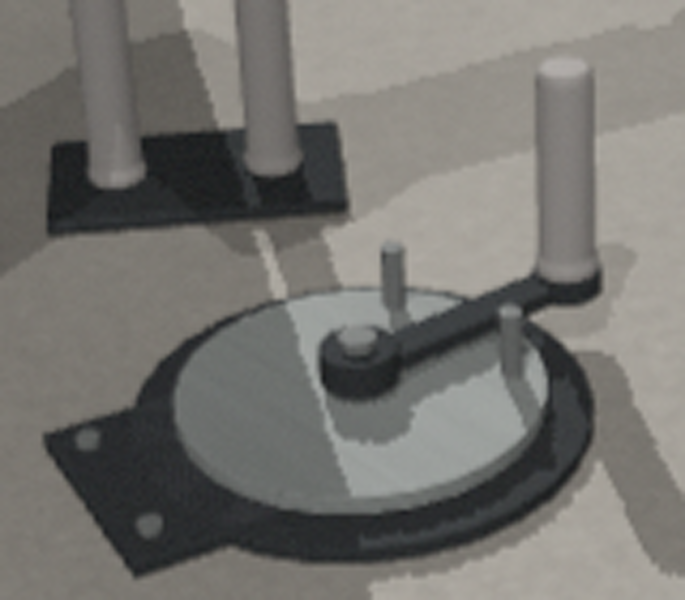

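Run:
```python
from h import *
S=load('scene0.png');D=load('side0.png')
def tri(a,b):
    A=[];B=[]
    for s,(u,v) in((S,a),(D,b)):
        R,t=s['R'],s['t'];x=(u-s['cx'])/s['fx'];y=(v-s['cy'])/s['fy']
        A+=[R[0]-x*R[2],R[1]-y*R[2]];B+=[x*t[2]-t[0],y*t[2]-t[1]]
    return np.linalg.lstsq(np.array(A),np.array(B),rcond=None)[0]
for n,a,b,z in(('handle',(389.5,238.3),(332,185.9),.155),('pivot',(368.7,239.7),(283.9,249),None),('pinR',(361.7,257.3),(319.4,242.7),.048),('pinL',(397,248.6),(291.8,227.9),.048)):
    T=tri(a,b);print(n,T, ray(S,*a,z or T[2]),ray(D,*b,z or T[2]))
P={k:ray(D,200+u/4.28,170+v/4.28,z) for k,u,v,z in(('postA',102,0,.1),('plate1',48,232,.01),('plate2',349,209,.01),('plate3',337,123,.01),('p4',53,145,.01))}
print(P)
```

```text
handle [0.55798701 0.16011361 0.15287721] [0.55814775 0.16101627 0.155     ] [0.55668307 0.15278869 0.155     ]
pivot [0.43548417 0.11823041 0.0484325 ] [0.43308616 0.11925081 0.0484325 ] [0.43598462 0.11543722 0.0484325 ]
pinR [0.50902917 0.10303221 0.0557952 ] [0.49878974 0.10359631 0.048     ] [0.51307652 0.11326929 0.048     ]
pinL [0.47270101 0.18522323 0.0542385 ] [0.46309558 0.1868696  0.048     ] [0.47574479 0.19276391 0.048     ]
{'postA': array([0.37566838, 0.43385753, 0.1       ]), 'plate1': array([0.31767996, 0.33951915, 0.01      ]), 'plate2': array([0.48103531, 0.30461368, 0.01      ]), 'plate3': array([0.50194487, 0.40687457, 0.01      ]), 'p4': array([0.33767137, 0.44042391, 0.01      ])}
```

drive_tool(
  moves=[
    [0.78,0.95,0,0,0,1.0],
    [0.78,0.95,0,0,0,1.0],
    [0.78,0.95,0,0,0,1.0],
    [0.78,0.95,0,0,0,1.0],
    [0.78,0.95,0,0,0,1.0],
    [0.78,0.95,0,0,0,1.0],
    [0.78,0.95,0,0,0,1.0],
    [0.78,0.95,0,0,0,1.0],
  ],
  fingers=0.5,
)

```text
clock: 0.95
tool_pos: [0.5574, 0.1426, 0.2259]
orientation: [-179.9, -0.0, 119.9]
force: [-0.0, -0.4, -0.3]
opening: 0.0655
```

```bash
cat >> h.py <<'E'
from scipy.spatial.transform import Rotation as Ro
def go(x,y,z,yaw):
    o=sensors.get_obs(); R=Ro.from_euler('xyz',o['orientation'],degrees=True)
    T=Ro.from_euler('xyz',[180,0,yaw],degrees=True)
    d=R.inv().apply(np.array([x,y,z])-o['tool_pos'])/.15
    r=np.degrees((R.inv()*T).as_rotvec())/60
    print(o['clock'],o['tool_pos'],o['orientation'],o['force'],o['opening']); print('move',np.round(np.r_[d,r],4).tolist())
PV=np.array([.4355,.118])
def arc(th,z=.105,r=.13,off=0):
    "tcp on lever azimuth th deg, jaw axis tangential"
    a=np.radians(th); go(PV[0]+r*np.cos(a),PV[1]+r*np.sin(a),z,th+90)
E
python3 - <<'E'
from h import *
arc(18.9,z=.2)
snap('wrist','w1.png');snap('scene','s1.png')
E
```

```text
0.95 [0.55739717 0.1426266  0.22585571] [-1.79918803e+02 -3.43041215e-02  1.19854323e+02] [-0.01617648 -0.37216122 -0.29329069] 0.06554883371465876
move [0.0974, 0.0646, 0.1723, -0.0014, -0.0004, 0.1826]
```

View pics/w1.png

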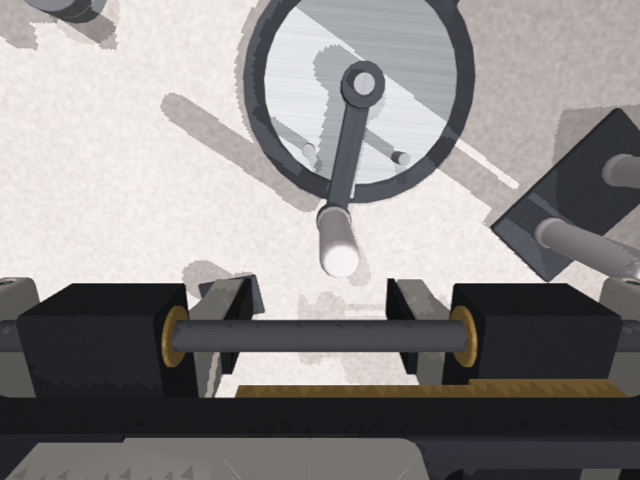

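View pics/s1.png

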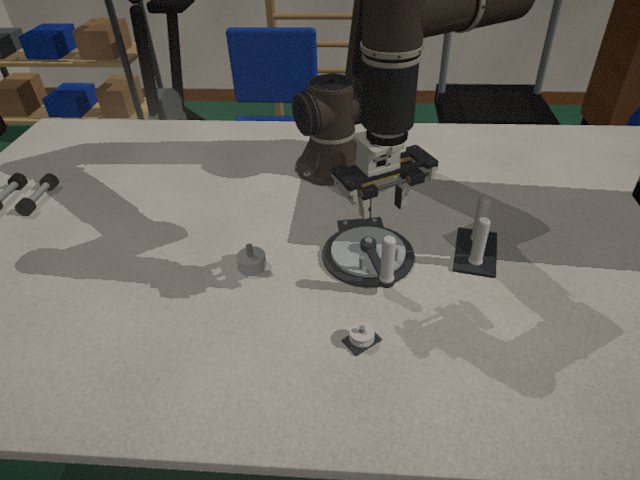

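Run:
```python
from h import *
s=load('w1.png')
h=ray(s,340,261,.155);p=ray(s,364,83,.046);a=ray(s,308,149,.048);b=ray(s,402,157,.048)
print(h,p,a,b)
for q in(h,a,b): d=(q-p)[:2];print(np.hypot(*d),np.degrees(np.arctan2(d[1],d[0])))
im=cv2.imread('pics/w1.png')[30:290,230:490];cv2.imwrite('pics/w1c.png',cv2.resize(im,(600,600),interpolation=2))
```

```text
[0.5563785  0.15872957 0.155     ] [0.43278533 0.11721689 0.046     ] [0.50704897 0.10198647 0.048     ] [0.46961395 0.18175405 0.048     ]
0.13037858184646803 18.566259686645985
0.07580932418495585 -11.589840546520435
0.07430607935520149 60.288429599481745
```

View pics/w1c.png

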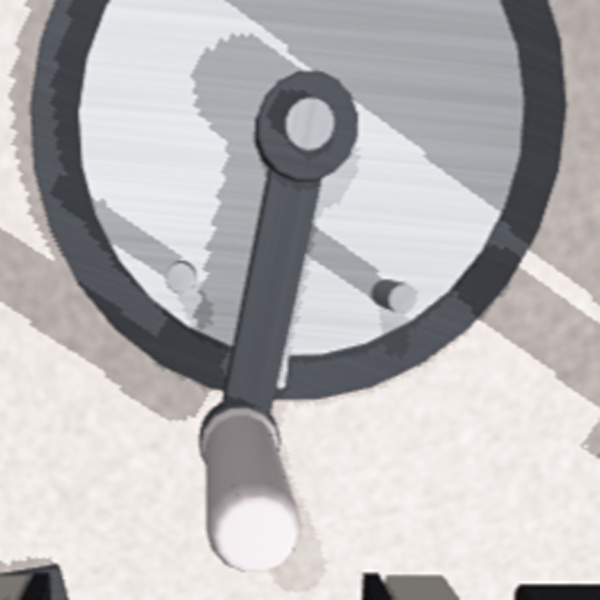

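```bash
sed -i 's/PV=.*/PV=np.array([.434,.1175])/' h.py
python3 - <<'E'
from h import *
arc(18.6,z=.2);arc(18.6,z=.105)
E
```

```text
1.05 [0.55756954 0.14242418 0.22582846] [-1.79918219e+02 -3.11315096e-02  1.20185004e+02] [-0.21144725  0.72920392  0.65860972] 0.06584811790292094
move [0.0964, 0.0536, 0.1722, -0.0014, -0.0004, 0.1931]
1.05 [0.55756954 0.14242418 0.22582846] [-1.79918219e+02 -3.11315096e-02  1.20185004e+02] [-0.21144725  0.72920392  0.65860972] 0.06584811790292094
move [0.0961, 0.0545, 0.8055, -0.0014, -0.0004, 0.1931]
```

drive_tool(
  moves=[
    [0.096,0.054,0.17,0,0,0.193],
    [0.096,0.054,0.17,0,0,0.193],
    [0.096,0.054,0.3,0,0,0.193],
    [0.096,0.054,0.45,0,0,0.193],
    [0.096,0.054,0.6,0,0,0.193],
    [0.096,0.054,0.75,0,0,0.193],
    [0.096,0.054,0.8,0,0,0.193],
    [0.096,0.054,0.8,0,0,0.193],
  ],
)

```text
clock: 1.85
tool_pos: [0.5566, 0.1584, 0.1048]
orientation: [-179.8, 0.0, 108.7]
force: [-0.3, 0.5, 0.2]
opening: 0.066
```

Run:
```python
from h import *
snap('wrist','w2.png');snap('scene','s2.png');snap('side','d2.png')
arc(18.6)
a=cv2.imread('pics/s2.png')[150:300,300:460]; b=cv2.imread('pics/d2.png')[120:310,220:420];c=cv2.imread('pics/w2.png')
f=lambda i,w,h:cv2.resize(i,(w,h),interpolation=2)
cv2.imwrite('pics/m2.png',np.vstack([np.hstack([f(a,400,300),f(b,400,300)]),np.hstack([f(c,400,300),f(c[:300],400,300)])]))
```

```text
2.0 [0.55793894 0.15923067 0.10699453] [ 1.79989299e+02 -2.17323562e-02  1.08666783e+02] [ 0.08915139  0.63094517 -0.7438763 ] 0.06574370698991716
move [-0.0001, -0.0052, 0.0133, 0.0002, -0.0004, 0.0011]
```

View pics/m2.png

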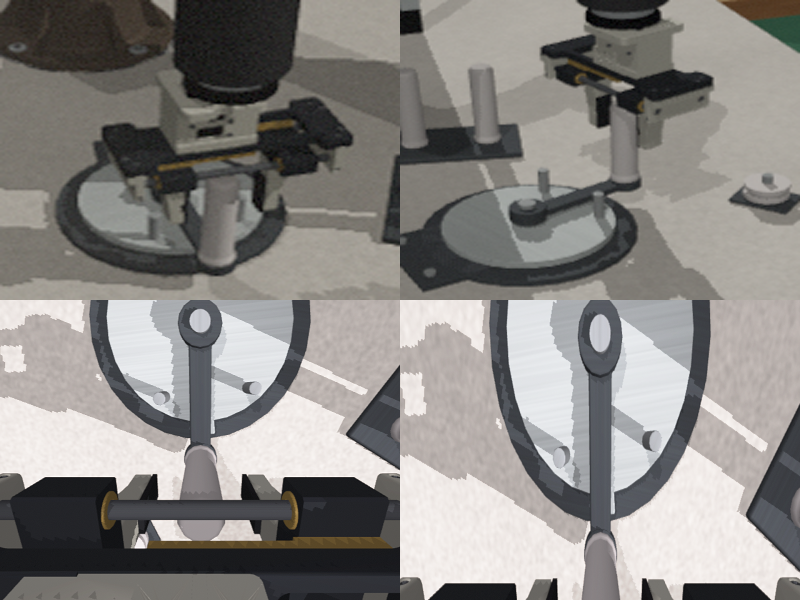

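Run:
```python
from h import *
for t in (21,24,27,30,33,36,39,41):arc(t)
```

```text
2.0 [0.55793894 0.15923067 0.10699453] [ 1.79989299e+02 -2.17323562e-02  1.08666783e+02] [ 0.08915139  0.63094517 -0.7438763 ] 0.06574370698991716
move [0.0362, -0.0059, 0.0133, 0.0002, -0.0004, -0.0389]
2.0 [0.55793894 0.15923067 0.10699453] [ 1.79989299e+02 -2.17323562e-02  1.08666783e+02] [ 0.08915139  0.63094517 -0.7438763 ] 0.06574370698991716
move [0.0814, -0.0089, 0.0133, 0.0002, -0.0004, -0.0889]
2.0 [0.55793894 0.15923067 0.10699453] [ 1.79989299e+02 -2.17323562e-02  1.08666783e+02] [ 0.08915139  0.63094517 -0.7438763 ] 0.06574370698991716
move [0.1265, -0.0143, 0.0133, 0.0002, -0.0003, -0.1389]
2.0 [0.55793894 0.15923067 0.10699453] [ 1.79989299e+02 -2.17323562e-02  1.08666783e+02] [ 0.08915139  0.63094517 -0.7438763 ] 0.06574370698991716
move [0.1712, -0.0221, 0.0134, 0.0002, -0.0003, -0.1889]
2.0 [0.55793894 0.15923067 0.10699453] [ 1.79989299e+02 -2.17323562e-02  1.08666783e+02] [ 0.08915139  0.63094517 -0.7438763 ] 0.06574370698991716
move [0.2154, -0.0322, 0.0134, 0.0002, -0.0003, -0.2389]
2.0 [0.55793894 0.15923067 0.10699453] [ 1.79989299e+02 -2.17323562e-02  1.08666783e+02] [ 0.08915139  0.63094517 -0.7438763 ] 0.06574370698991716
move [0.2591, -0.0445, 0.0134, 0.0002, -0.0003, -0.2889]
2.0 [0.55793894 0.15923067 0.10699453] [ 1.79989299e+02 -2.17323562e-02  1.08666783e+02] [ 0.08915139  0.63094517 -0.7438763 ] 0.06574370698991716
move [0.302, -0.0592, 0.0134, 0.0002, -0.0003, -0.3389]
2.0 [0.55793894 0.15923067 0.10699453] [ 1.79989299e+02 -2.17323562e-02  1.08666783e+02] [ 0.08915139  0.63094517 -0.7438763 ] 0.06574370698991716
move [0.3302, -0.0702, 0.0134, 0.0002, -0.0003, -0.3722]
```

drive_tool(
  moves=[
    [0,0,0,0,0,0],
    [0,0,0,0,0,0],
    [0,0,0,0,0,0],
    [0,0,0,0,0,0],
  ],
  fingers=-0.18,
)

```text
clock: 2.4
tool_pos: [0.558, 0.1593, 0.1073]
orientation: [180.0, -0.0, 108.7]
force: [-0.5, 1.2, -0.5]
opening: 0.0394
```

Run:
```python
from h import *
for t in (21,24,27,30,33,36,39,41):arc(t)
```

```text
2.4 [0.55799007 0.15927654 0.10730124] [ 1.79963876e+02 -2.98012572e-02  1.08669734e+02] [-0.52393142  1.19632923 -0.46928067] 0.039355421151610406
move [0.036, -0.0063, 0.0154, 0.0006, -0.0005, -0.0388]
2.4 [0.55799007 0.15927654 0.10730124] [ 1.79963876e+02 -2.98012572e-02  1.08669734e+02] [-0.52393142  1.19632923 -0.46928067] 0.039355421151610406
move [0.0813, -0.0093, 0.0154, 0.0006, -0.0005, -0.0888]
2.4 [0.55799007 0.15927654 0.10730124] [ 1.79963876e+02 -2.98012572e-02  1.08669734e+02] [-0.52393142  1.19632923 -0.46928067] 0.039355421151610406
move [0.1263, -0.0147, 0.0154, 0.0006, -0.0005, -0.1388]
2.4 [0.55799007 0.15927654 0.10730124] [ 1.79963876e+02 -2.98012572e-02  1.08669734e+02] [-0.52393142  1.19632923 -0.46928067] 0.039355421151610406
move [0.171, -0.0225, 0.0154, 0.0006, -0.0004, -0.1888]
2.4 [0.55799007 0.15927654 0.10730124] [ 1.79963876e+02 -2.98012572e-02  1.08669734e+02] [-0.52393142  1.19632923 -0.46928067] 0.039355421151610406
move [0.2153, -0.0326, 0.0154, 0.0007, -0.0004, -0.2388]
2.4 [0.55799007 0.15927654 0.10730124] [ 1.79963876e+02 -2.98012572e-02  1.08669734e+02] [-0.52393142  1.19632923 -0.46928067] 0.039355421151610406
move [0.2589, -0.0449, 0.0154, 0.0007, -0.0004, -0.2888]
2.4 [0.55799007 0.15927654 0.10730124] [ 1.79963876e+02 -2.98012572e-02  1.08669734e+02] [-0.52393142  1.19632923 -0.46928067] 0.039355421151610406
move [0.3018, -0.0596, 0.0155, 0.0007, -0.0004, -0.3388]
2.4 [0.55799007 0.15927654 0.10730124] [ 1.79963876e+02 -2.98012572e-02  1.08669734e+02] [-0.52393142  1.19632923 -0.46928067] 0.039355421151610406
move [0.33, -0.0706, 0.0155, 0.0007, -0.0004, -0.3722]
```

drive_tool(
  moves=[
    [0.036,-0.006,0.01,0,0,-0.039],
    [0.081,-0.009,0.01,0,0,-0.089],
    [0.126,-0.015,0.01,0,0,-0.139],
    [0.171,-0.022,0.01,0,0,-0.189],
    [0.215,-0.033,0.01,0,0,-0.239],
    [0.259,-0.045,0.01,0,0,-0.289],
    [0.302,-0.06,0.01,0,0,-0.339],
    [0.33,-0.071,0.01,0,0,-0.372],
  ],
)

```text
clock: 3.2
tool_pos: [0.5318, 0.2031, 0.1058]
orientation: [180.0, -0.0, 131.1]
force: [0.7, 0.6, -0.2]
opening: 0.036
```

```bash
cat >> h.py <<'E'
def st():
    o=sensors.get_obs();p=o['tool_pos'][:2]-PV;th=np.arctan2(p[1],p[0]);f=o['force'][:2]
    print('t %.2f th %.2f r %.4f Ft %.2f Fr %.2f yaw-90 %.2f op %.4f z %.4f'%(o['clock'],np.degrees(th),np.hypot(*p),f@[-np.sin(th),np.cos(th)],f@[np.cos(th),np.sin(th)],o['orientation'][2]-90,o['opening'],o['tool_pos'][2]))
def seq(*ts):
    import io,contextlib
    for t in ts:
        b=io.StringIO()
        with contextlib.redirect_stdout(b): arc(t)
        print(t,b.getvalue().split('move')[1].strip())
E
python3 - <<'E'
from h import *
st();snap('wrist','w3.png');st();seq(42,43,44,45)
E
```

```text
t 3.20 th 41.18 r 0.1300 Ft 0.05 Fr 0.92 yaw-90 41.12 op 0.0360 z 0.1058
t 3.25 th 41.33 r 0.1300 Ft 0.40 Fr -0.83 yaw-90 41.21 op 0.0360 z 0.1059
42 [0.0101, 0.0001, 0.0058, 0.0008, -0.0003, -0.0132]
43 [0.0253, -0.0003, 0.0058, 0.0008, -0.0003, -0.0298]
44 [0.0404, -0.0009, 0.0058, 0.0008, -0.0003, -0.0465]
45 [0.0555, -0.0017, 0.0058, 0.0008, -0.0003, -0.0632]
```

View pics/w3.png

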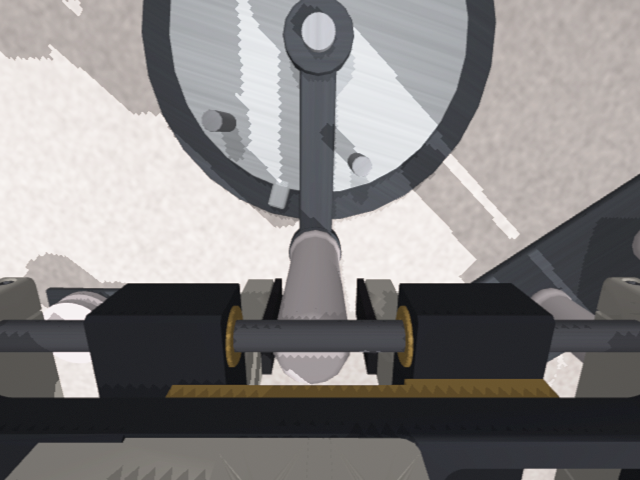

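drive_tool(
  moves=[
    [0.01,0,0.0,0,0,-0.013],
    [0.025,0,0.0,0,0,-0.03],
    [0.04,-0.001,0.0,0,0,-0.046],
    [0.055,-0.002,0.0,0,0,-0.063],
    [0.055,-0.002,0.0,0,0,-0.063],
  ],
)

```text
clock: 3.75
tool_pos: [0.5258, 0.2094, 0.1059]
orientation: [179.9, -0.0, 135.0]
force: [0.4, -0.0, -0.4]
opening: 0.0361
```

Run:
```python
from h import *
st();seq(45.3,45.6,46,46.3,46.6,47,47.3,47.6)
```

```text
t 3.75 th 45.04 r 0.1299 Ft -0.26 Fr 0.25 yaw-90 45.04 op 0.0361 z 0.1059
45.3 [0.0039, 0.0004, 0.0059, 0.0008, -0.0003, -0.0044]
45.6 [0.0085, 0.0004, 0.0059, 0.0008, -0.0003, -0.0094]
46 [0.0145, 0.0003, 0.0059, 0.0008, -0.0003, -0.016]
46.3 [0.0191, 0.0002, 0.0059, 0.0008, -0.0003, -0.021]
46.6 [0.0236, 0.0001, 0.0059, 0.0008, -0.0003, -0.026]
47 [0.0296, -0.0001, 0.0059, 0.0008, -0.0003, -0.0327]
47.3 [0.0342, -0.0003, 0.0059, 0.0008, -0.0003, -0.0377]
47.6 [0.0387, -0.0005, 0.0059, 0.0008, -0.0003, -0.0427]
```

Go to about 46.6° in small rows, below the expected stop (about 48.6° for the tool).

drive_tool(
  moves=[
    [0.004,0,0,0,0,-0.004],
    [0.009,0,0,0,0,-0.01],
    [0.015,0,0,0,0,-0.016],
    [0.019,0,0,0,0,-0.021],
    [0.024,0,0,0,0,-0.026],
    [0.024,0,0,0,0,-0.026],
  ],
)

```text
clock: 4.35
tool_pos: [0.5232, 0.2121, 0.1059]
orientation: [179.9, -0.0, 136.6]
force: [0.5, -0.2, 0.5]
opening: 0.0361
```

Run:
```python
from h import *
st();seq(46.8,47,47.2,47.4)
```

```text
t 4.35 th 46.68 r 0.1300 Ft -0.46 Fr 0.19 yaw-90 46.62 op 0.0361 z 0.1059
46.8 [0.0018, -0.0001, 0.0059, 0.0009, -0.0004, -0.0031]
47 [0.0048, -0.0001, 0.0059, 0.0009, -0.0004, -0.0064]
47.2 [0.0079, -0.0002, 0.0059, 0.0009, -0.0003, -0.0097]
47.4 [0.0109, -0.0002, 0.0059, 0.0009, -0.0003, -0.0131]
```

drive_tool(
  moves=[
    [0.003,0,0,0,0,-0.003],
    [0.006,0,0,0,0,-0.0065],
    [0.006,0,0,0,0,-0.0065],
  ],
)

```text
clock: 4.65
tool_pos: [0.5225, 0.2127, 0.1059]
orientation: [179.9, -0.0, 137.0]
force: [-0.5, -0.7, -0.1]
opening: 0.0362
```

drive_tool(
  moves=[
    [0.003,0,0,0,0,-0.003],
    [0.006,0,0,0,0,-0.0065],
    [0.006,0,0,0,0,-0.0065],
  ],
)

```text
clock: 4.95
tool_pos: [0.5218, 0.2134, 0.1059]
orientation: [179.9, -0.0, 137.4]
force: [-0.4, -0.4, -0.5]
opening: 0.0361
```

Run:
```python
from h import *
st();snap('wrist','w4.png');cv2.imwrite('pics/w4c.png',cv2.resize(cv2.imread('pics/w4.png')[0:290,150:500],None,fx=2,fy=2,interpolation=2))
```

```text
t 4.95 th 47.52 r 0.1300 Ft 0.05 Fr -0.60 yaw-90 47.42 op 0.0361 z 0.1059
```

View pics/w4c.png

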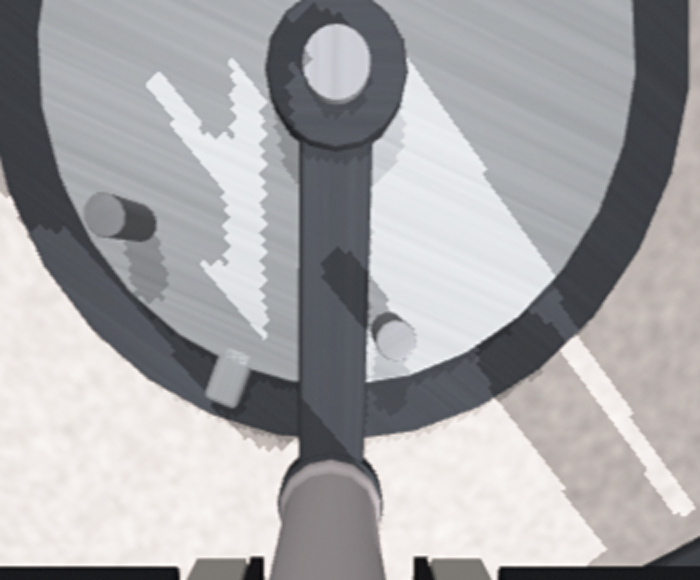

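drive_tool(
  moves=[
    [0.003,0,0,0,0,-0.003],
    [0.006,0,0,0,0,-0.0065],
    [0.006,0,0,0,0,-0.0065],
  ],
)

```text
clock: 5.3
tool_pos: [0.5211, 0.214, 0.1059]
orientation: [179.9, -0.0, 137.8]
force: [-0.5, 0.3, -0.2]
opening: 0.036
```

drive_tool(
  moves=[
    [0.002,0,0,0,0,-0.002],
    [0.004,0,0,0,0,-0.0045],
    [0.004,0,0,0,0,-0.0045],
  ],
)

```text
clock: 5.6
tool_pos: [0.5206, 0.2145, 0.1059]
orientation: [179.9, -0.0, 138.1]
force: [-0.2, -0.2, -0.7]
opening: 0.0362
```

Run:
```python
from h import *
st()
```

```text
t 5.60 th 48.22 r 0.1300 Ft -0.01 Fr -0.33 yaw-90 48.09 op 0.0362 z 0.1059
```

drive_tool(
  moves=[
    [0.002,0,0,0,0,-0.002],
    [0.004,0,0,0,0,-0.0045],
    [0.004,0,0,0,0,-0.0045],
  ],
)

```text
clock: 5.9
tool_pos: [0.5202, 0.2149, 0.1059]
orientation: [179.9, -0.0, 138.4]
force: [-0.1, 0.5, 0.7]
opening: 0.0359
```

drive_tool(
  moves=[
    [0.002,0,0,0,0,-0.002],
    [0.003,0,0,0,0,-0.0035],
    [0.003,0,0,0,0,-0.0035],
  ],
)

```text
clock: 6.2
tool_pos: [0.5199, 0.2152, 0.1059]
orientation: [179.9, -0.0, 138.6]
force: [-0.3, -1.0, -0.0]
opening: 0.0356
```

Run:
```python
from h import *
st();snap('wrist','w5.png');st();cv2.imwrite('pics/w5c.png',cv2.resize(cv2.imread('pics/w5.png')[0:290,150:500],None,fx=2,fy=2,interpolation=2))
```

```text
t 6.20 th 48.69 r 0.1301 Ft -0.47 Fr -0.94 yaw-90 48.59 op 0.0356 z 0.1059
t 6.25 th 48.69 r 0.1300 Ft -1.38 Fr -0.13 yaw-90 48.58 op 0.0357 z 0.1059
```

View pics/w5c.png

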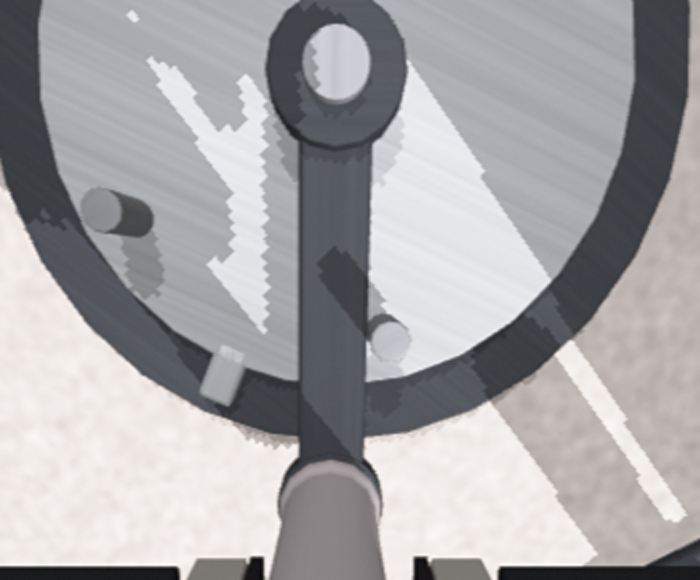

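drive_tool(
  moves=[
    [0.0015,0,0,0,0,-0.0015],
    [0.003,0,0,0,0,-0.003],
    [0.003,0,0,0,0,-0.003],
  ],
)

```text
clock: 6.55
tool_pos: [0.5197, 0.2153, 0.1059]
orientation: [179.9, -0.0, 138.8]
force: [2.7, -2.5, -0.7]
opening: 0.036
```

Run:
```python
from h import *
st()
```

```text
t 6.55 th 48.78 r 0.1300 Ft -3.68 Fr -0.06 yaw-90 48.77 op 0.0360 z 0.1059
```

drive_tool(
  moves=[
    [0.0015,0,0,0,0,-0.001],
    [0.0025,0,0,0,0,-0.001],
  ],
)

```text
clock: 6.75
tool_pos: [0.5196, 0.2154, 0.106]
orientation: [179.9, 0.0, 138.8]
force: [3.6, -3.0, -2.1]
opening: 0.036
```

Run:
```python
from h import *
st();snap('wrist','w6.png');st();seq(46,43,40,37,34,31,28,25)
cv2.imwrite('pics/w6c.png',cv2.resize(cv2.imread('pics/w6.png')[0:290,150:500],None,fx=2,fy=2,interpolation=2))
```

```text
t 6.75 th 48.83 r 0.1300 Ft -4.68 Fr 0.11 yaw-90 48.83 op 0.0360 z 0.1060
t 6.80 th 48.84 r 0.1300 Ft -4.45 Fr 0.14 yaw-90 48.83 op 0.0360 z 0.1059
46 [-0.0429, -0.001, 0.0061, 0.0008, 0.0003, 0.0472]
43 [-0.0881, -0.0044, 0.0062, 0.0008, 0.0002, 0.0972]
40 [-0.1331, -0.0102, 0.0062, 0.0008, 0.0002, 0.1472]
37 [-0.1777, -0.0183, 0.0062, 0.0008, 0.0002, 0.1972]
34 [-0.2219, -0.0288, 0.0062, 0.0009, 0.0002, 0.2472]
31 [-0.2654, -0.0415, 0.0062, 0.0009, 0.0001, 0.2972]
28 [-0.3083, -0.0566, 0.0062, 0.0009, 0.0001, 0.3472]
25 [-0.3502, -0.0738, 0.0062, 0.0009, 0.0001, 0.3972]
```

View pics/w6c.png

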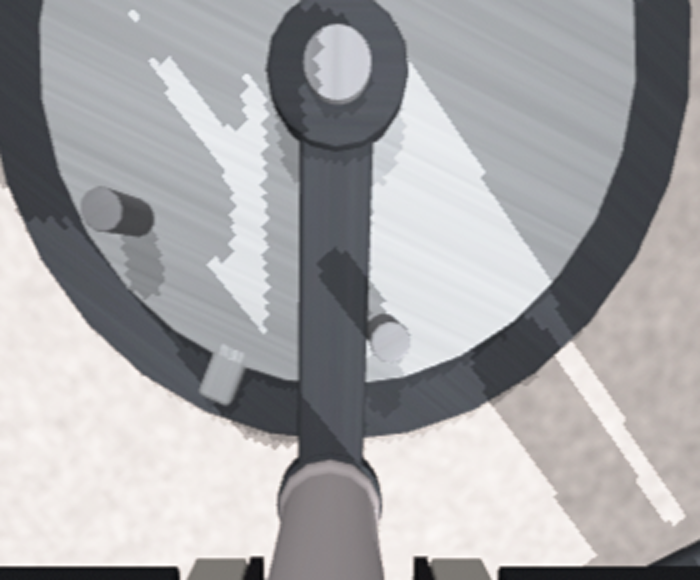

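drive_tool(
  moves=[
    [-0.043,-0.001,0,0,0,0.047],
    [-0.088,-0.004,0,0,0,0.097],
    [-0.133,-0.01,0,0,0,0.147],
    [-0.178,-0.018,0,0,0,0.197],
    [-0.222,-0.029,0,0,0,0.247],
    [-0.265,-0.041,0,0,0,0.297],
    [-0.308,-0.057,0,0,0,0.347],
    [-0.35,-0.074,0,0,0,0.397],
  ],
)

```text
clock: 7.6
tool_pos: [0.5517, 0.1727, 0.1059]
orientation: [179.9, -0.0, 114.9]
force: [-0.1, 1.5, -0.1]
opening: 0.0359
```

Run:
```python
from h import *
st();seq(22,19,16,13,10,7,5,4)
```

```text
t 7.60 th 25.13 r 0.1300 Ft 1.36 Fr 0.53 yaw-90 24.89 op 0.0359 z 0.1059
22 [-0.0474, -0.0012, 0.0061, 0.001, -0.0008, 0.0481]
19 [-0.0926, -0.0047, 0.006, 0.001, -0.0008, 0.0981]
16 [-0.1376, -0.0106, 0.006, 0.001, -0.0008, 0.1481]
13 [-0.1822, -0.0187, 0.0059, 0.0009, -0.0009, 0.1981]
10 [-0.2264, -0.0292, 0.0059, 0.0009, -0.0009, 0.2481]
7 [-0.2699, -0.042, 0.0058, 0.0009, -0.0009, 0.2981]
5 [-0.2985, -0.0518, 0.0058, 0.0009, -0.0009, 0.3315]
4 [-0.3127, -0.0571, 0.0058, 0.0009, -0.0009, 0.3481]
```

drive_tool(
  moves=[
    [-0.047,-0.001,0,0,0,0.048],
    [-0.092,-0.005,0,0,0,0.098],
    [-0.138,-0.011,0,0,0,0.148],
    [-0.182,-0.019,0,0,0,0.198],
    [-0.226,-0.029,0,0,0,0.248],
    [-0.27,-0.042,0,0,0,0.298],
    [-0.298,-0.052,0,0,0,0.331],
    [-0.313,-0.057,0,0,0,0.348],
  ],
)

```text
clock: 8.4
tool_pos: [0.5636, 0.1265, 0.1059]
orientation: [180.0, -0.1, 93.9]
force: [0.2, -0.1, -0.3]
opening: 0.0359
```

Run:
```python
from h import *
st();seq(3,2.5,2,1.5,1)
snap('wrist','w7.png');cv2.imwrite('pics/w7c.png',cv2.resize(cv2.imread('pics/w7.png')[0:290,150:500],None,fx=2,fy=2,interpolation=2))
st()
```

```text
t 8.40 th 3.96 r 0.1299 Ft -0.08 Fr 0.15 yaw-90 3.93 op 0.0359 z 0.1059
3 [-0.0146, 0.0005, 0.0057, 0.0005, -0.0014, 0.0155]
2.5 [-0.0221, 0.0004, 0.0057, 0.0005, -0.0014, 0.0239]
2 [-0.0297, 0.0002, 0.0056, 0.0005, -0.0014, 0.0322]
1.5 [-0.0372, -0.0001, 0.0056, 0.0005, -0.0014, 0.0405]
1 [-0.0448, -0.0005, 0.0056, 0.0005, -0.0014, 0.0489]
t 8.45 th 3.88 r 0.1299 Ft 0.20 Fr 0.09 yaw-90 3.90 op 0.0359 z 0.1059
```

View pics/w7c.png

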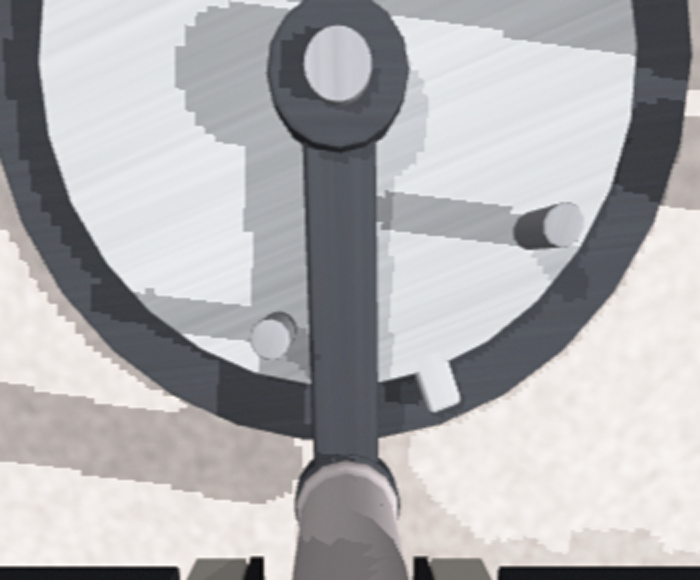

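drive_tool(
  moves=[
    [-0.007,0,0,0,0,0.008],
    [-0.015,0,0,0,0,0.016],
    [-0.022,0,0,0,0,0.024],
    [-0.029,0,0,0,0,0.032],
    [-0.029,0,0,0,0,0.032],
  ],
)

```text
clock: 8.95
tool_pos: [0.5638, 0.1219, 0.1058]
orientation: [180.0, -0.1, 92.0]
force: [0.5, 0.3, 0.5]
opening: 0.0363
```

drive_tool(
  moves=[
    [-0.003,0,0,0,0,0.003],
    [-0.006,0,0,0,0,0.0065],
    [-0.006,0,0,0,0,0.0065],
  ],
)

```text
clock: 9.25
tool_pos: [0.5639, 0.1209, 0.1058]
orientation: [180.0, -0.1, 91.6]
force: [-0.5, -0.5, -0.4]
opening: 0.036
```

drive_tool(
  moves=[
    [-0.003,0,0,0,0,0.003],
    [-0.006,0,0,0,0,0.0065],
    [-0.006,0,0,0,0,0.0065],
  ],
)

```text
clock: 9.55
tool_pos: [0.5639, 0.12, 0.1058]
orientation: [180.0, -0.1, 91.2]
force: [-0.0, 0.9, 0.3]
opening: 0.0357
```

Run:
```python
from h import *
st()
```

```text
t 9.55 th 1.10 r 0.1299 Ft 0.92 Fr 0.01 yaw-90 1.17 op 0.0357 z 0.1058
```

drive_tool(
  moves=[
    [-0.002,0,0,0,0,0.002],
    [-0.004,0,0,0,0,0.0045],
    [-0.004,0,0,0,0,0.0045],
  ],
)

```text
clock: 9.85
tool_pos: [0.5639, 0.1194, 0.1058]
orientation: [180.0, -0.1, 90.9]
force: [0.9, -0.2, 0.0]
opening: 0.0364
```

Run:
```python
from h import *
st()
```

```text
t 9.85 th 0.82 r 0.1299 Ft -0.24 Fr 0.92 yaw-90 0.89 op 0.0364 z 0.1058
```

drive_tool(
  moves=[
    [-0.002,0,0,0,0,0.002],
    [-0.004,0,0,0,0,0.0045],
    [-0.004,0,0,0,0,0.0045],
  ],
)

```text
clock: 10.15
tool_pos: [0.5639, 0.1187, 0.1058]
orientation: [180.0, -0.1, 90.6]
force: [0.1, -0.2, 0.1]
opening: 0.0361
```

Run:
```python
from h import *
st();snap('wrist','w8.png');cv2.imwrite('pics/w8c.png',cv2.resize(cv2.imread('pics/w8.png')[0:290,150:500],None,fx=2,fy=2,interpolation=2))
st()
```

```text
t 10.15 th 0.53 r 0.1299 Ft -0.20 Fr 0.11 yaw-90 0.60 op 0.0361 z 0.1058
t 10.20 th 0.53 r 0.1299 Ft -0.16 Fr 1.29 yaw-90 0.61 op 0.0358 z 0.1058
```

View pics/w8c.png

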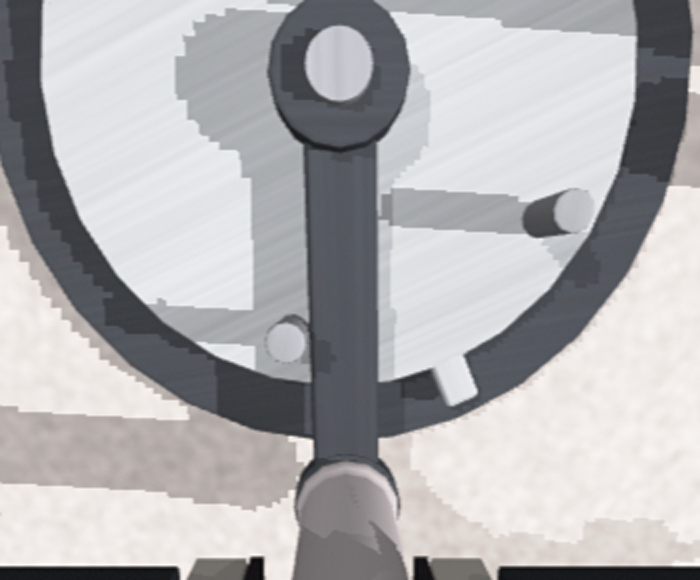

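Still free, and the pin is nearly touching the lever.

drive_tool(
  moves=[
    [-0.0015,0,0,0,0,0.0015],
    [-0.003,0,0,0,0,0.003],
    [-0.003,0,0,0,0,0.003],
  ],
)

```text
clock: 10.5
tool_pos: [0.564, 0.1185, 0.1058]
orientation: [180.0, -0.1, 90.4]
force: [-0.2, 2.5, -0.6]
opening: 0.0359
```

Run:
```python
from h import *
st()
```

```text
t 10.50 th 0.43 r 0.1300 Ft 2.48 Fr -0.15 yaw-90 0.43 op 0.0359 z 0.1058
```

drive_tool(
  moves=[
    [-0.002,0,0,0,0,0.0015],
    [-0.0035,0,0,0,0,0.002],
    [-0.0035,0,0,0,0,0.002],
  ],
)

```text
clock: 10.8
tool_pos: [0.5641, 0.1183, 0.1059]
orientation: [179.9, -0.1, 90.3]
force: [0.9, 4.7, -0.5]
opening: 0.0358
```

Run:
```python
from h import *
st();snap('wrist','w9.png');st()
# nose angle check
PVm=.5*(48.8+.4);print(PVm);seq(4,7,10,13,16,19,22,24.6)
seq(PVm+1.3)
```

```text
t 10.80 th 0.35 r 0.1301 Ft 4.67 Fr 0.89 yaw-90 0.31 op 0.0358 z 0.1059
t 10.85 th 0.36 r 0.1301 Ft 4.16 Fr -0.44 yaw-90 0.32 op 0.0365 z 0.1059
24.599999999999998
4 [0.055, -0.0028, 0.006, 0.0009, -0.0019, -0.0614]
7 [0.1002, -0.0069, 0.006, 0.001, -0.0019, -0.1114]
10 [0.1451, -0.0133, 0.0061, 0.001, -0.0018, -0.1614]
13 [0.1896, -0.0221, 0.0062, 0.0011, -0.0018, -0.2114]
16 [0.2336, -0.0332, 0.0063, 0.0011, -0.0018, -0.2614]
19 [0.277, -0.0466, 0.0064, 0.0012, -0.0017, -0.3114]
22 [0.3195, -0.0623, 0.0064, 0.0012, -0.0017, -0.3614]
24.6 [0.3557, -0.0777, 0.0065, 0.0013, -0.0017, -0.4047]
25.9 [0.3736, -0.0859, 0.0065, 0.0013, -0.0017, -0.4264]
```

drive_tool(
  moves=[
    [0.055,-0.003,0,0,0,-0.061],
    [0.1,-0.007,0,0,0,-0.111],
    [0.145,-0.013,0,0,0,-0.161],
    [0.19,-0.022,0,0,0,-0.211],
    [0.234,-0.033,0,0,0,-0.261],
    [0.277,-0.047,0,0,0,-0.311],
    [0.32,-0.062,0,0,0,-0.361],
    [0.333,-0.068,0,0,0,-0.378],
  ],
)

```text
clock: 11.65
tool_pos: [0.5534, 0.1681, 0.1059]
orientation: [179.9, -0.1, 113.1]
force: [0.2, -0.3, 0.8]
opening: 0.0358
```

Run:
```python
from h import *
st();seq(24,25,25.9)
```

```text
t 11.65 th 22.95 r 0.1297 Ft -0.35 Fr 0.04 yaw-90 23.10 op 0.0358 z 0.1059
24 [0.0158, 0.0019, 0.0061, 0.0009, -0.0009, -0.0151]
25 [0.031, 0.0015, 0.0061, 0.0009, -0.0009, -0.0317]
25.9 [0.0446, 0.0009, 0.0061, 0.001, -0.0009, -0.0467]
```

drive_tool(
  moves=[
    [0.01,0.002,0,0,0,-0.01],
    [0.02,0.002,0,0,0,-0.02],
    [0.03,0.0015,0,0,0,-0.031],
    [0.038,0.001,0,0,0,-0.04],
    [0.044,0.001,0,0,0,-0.047],
    [0.044,0.001,0,0,0,-0.047],
    [0.044,0.001,0,0,0,-0.047],
  ],
)

```text
clock: 12.35
tool_pos: [0.551, 0.1742, 0.1059]
orientation: [179.9, -0.1, 115.9]
force: [-0.7, 0.1, 0.0]
opening: 0.036
```

Run:
```python
from h import *
st();snap('wrist','w10.png');cv2.imwrite('pics/w10c.png',cv2.resize(cv2.imread('pics/w10.png')[0:290,150:500],None,fx=2,fy=2,interpolation=2))
st()
```

```text
t 12.35 th 25.87 r 0.1300 Ft 0.42 Fr -0.55 yaw-90 25.91 op 0.0360 z 0.1059
t 12.40 th 25.87 r 0.1301 Ft 0.48 Fr 0.96 yaw-90 25.91 op 0.0361 z 0.1060
```

View pics/w10c.png

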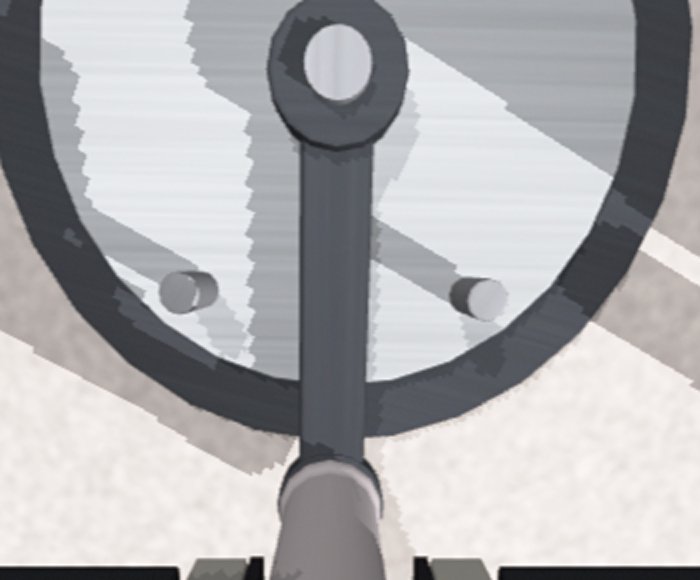

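drive_tool(
  moves=[
    [0,0,0,0,0,0],
    [0,0,0,0,0,0],
    [0,0,0,0,0,0],
    [-0.01,0,0,0,0,0],
    [-0.02,0,0,0,0,0],
    [-0.02,0,0,0,0,0],
  ],
  fingers=0.5,
)

```text
clock: 13.0
tool_pos: [0.5524, 0.1713, 0.1059]
orientation: [179.9, -0.1, 115.9]
force: [0.1, 0.2, 0.0]
opening: 0.0652
```

drive_tool(
  moves=[
    [0,0,-0.1,0,0,0],
    [0,0,-0.25,0,0,0],
    [0,0,-0.45,0,0,0],
    [0,0,-0.65,0,0,0],
    [0,0,-0.8,0,0,0],
    [0,0,-0.8,0,0,0],
    [0,0,-0.8,0,0,0],
  ],
)

```text
clock: 13.7
tool_pos: [0.5523, 0.1713, 0.2263]
orientation: [179.9, -0.1, 115.9]
force: [-0.1, -0.7, -0.9]
opening: 0.066
```

drive_tool(
  moves=[
    [0,0.2,0,0,0,0],
    [0,0.4,0,0,0,0],
    [0,0.4,0,0,0,0],
    [0,0.4,0,0,0,0],
  ],
)

```text
clock: 14.1
tool_pos: [0.6059, 0.1972, 0.2242]
orientation: [-179.9, -0.1, 115.9]
force: [1.3, 0.5, -0.9]
opening: 0.0657
```

Run:
```python
from h import *
s=snap('wrist','w11.png');st();snap('scene','s11.png');snap('side','d11.png')
```

```text
t 14.15 th 24.88 r 0.1891 Ft -0.77 Fr -0.03 yaw-90 25.87 op 0.0654 z 0.2248
```

View pics/w11.png

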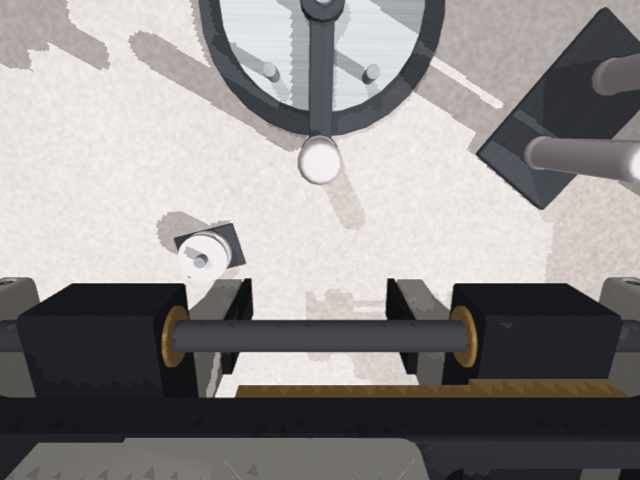

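View pics/d11.png

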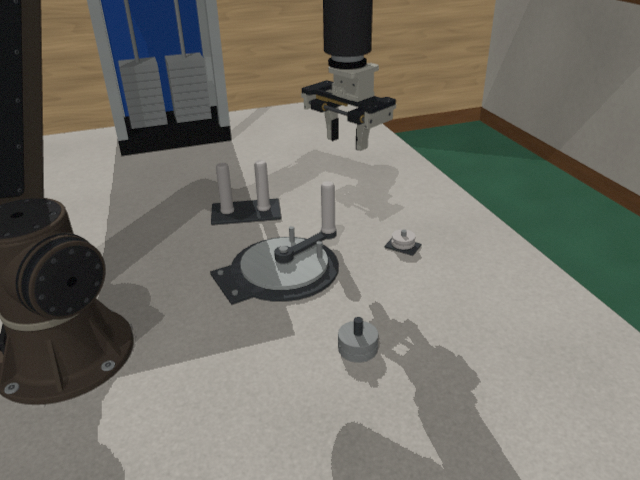

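Run:
```python
from h import *
s=load('w11.png')
p=np.r_[PV,0]
for n,u,v,z in(('h',320,160,.155),('a',268,71,.048),('b',372,72,.048)):
    q=ray(s,u,v,z);d=(q-p)[:2];print(n,np.hypot(*d),np.degrees(np.arctan2(d[1],d[0])))
D0=cv2.imread('pics/side0.png');D1=cv2.imread('pics/d11.png')
print('posts diff',cv2.absdiff(D0,D1)[155:225,205:285].max(axis=2).mean())
print(np.abs(sensors.get_obs()['qvel']).max())
ticket.close_job()
```

```text
h 0.1279232142853111 24.638260679242542
a 0.07630048586973898 -12.716979100310132
b 0.07415655698375695 61.33697068046875
posts diff 7.407857142857143
0.5523556262439685
the job is handed in; nothing more can be done
```

I checked the lever's free play in both directions, left it at the middle, let go and handed the job in at about 14 s.

- **Left swing:** I pushed the handle left with loosely closed jaws. It met resistance at about 4.5 N, with the tool at a heading of 48.8°.
- **Right swing:** I then pushed it right. It met resistance at about 4.5 N, with the tool at 0.4°. Both pushes stayed well under the 11 N that drags the disc.
- **Middle:** I brought the lever to the midpoint of the two contacts, 24.6°, then opened the jaws and backed away clear.

**Last checks**
- **Lever:** the final picture puts the handle at 24.6°, and the pins at about −12.7° and 61.3°, so their middle is 24.3°. The lever is within half a degree of it.
- **Disc:** the pins read about 1° apart from the first measurement (−11.6° and 60.3°), but in opposite directions. Their middle is unchanged, so the disc shows no rotation. I could not check the pointer at the end, because the lever covers it.
- **Two-post plate:** it looks to be in the same place in the side view. My before-and-after image comparison there gave a mean difference of 7.4 grey levels. The arm's shadow moved between the two pictures, so that number does not prove it either way, but the arm never came near the plate.

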